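# Hang the small measuring scoop on the cup arm

### The job

Hang the smaller steel measuring scoop on the slanted arm of the mug stand that points towards the robot and has the spring keeper: slide its eye down along the arm, handle square to it, past the keeper and fully home on the collar, then let go so that it hangs there with the keeper sprung out above it. The arm has been knocked askew to its left, seen from the robot, so find it, feel your way on along its true direction and keep your push gentle (never 15 N or more on the stand); leave the big scoop and the jar where they are.

Things in the scene. Friction and masses are not known exactly. Their poses are not given: they have to be found in the camera images.
- scoop: The smaller of two plain steel measuring scoops, 80 to 170 g, upright on its bowl (56 mm across at the rim, 34 mm high). Origin: centre of the bowl's underside; z up; +x along the handle, from bowl to eye.
- scoop_grip (a point): Middle of the free part of the small scoop's handle (scoop x = 52, y = 0, z = 30 mm), axes as the scoop's. The handle is a straight level bar 12 mm wide (y), 6 mm thick (z), from scoop x = 26 to 87 mm. Grip it here across its width.
- scoop_eye (a point): Centre of the eye at the end of the small scoop's handle (scoop x = 97, y = 0, z = 26 mm), half way up it; axes as the scoop's. The eye is an open sleeve, bore along z, 18 mm tall, 22.5 mm outside and 14.5 mm inside diameter.
- stand: Fixed wooden mug stand: round foot 124 mm across, post 22 mm thick, ball at 170 mm height. Origin: centre of the foot's underside. Two slanted arms rise from the ball, 0.55 rad from vertical: a bare one to the stand's +x, not used, and the cup arm to its -x (towards the robot) with collar and keeper.
- peg_home (a point): Centre of the cup arm's collar top (18 mm across) if the arm were not knocked aside; stand x = -31.4, y = 0, z = 221.2 mm. Axes: z up along the straight arm, x uphill square to it (away from the robot), y sideways. A scoop fully home has its eye's centre 9 mm above the real collar; it hangs with its handle downhill (-x), where gravity brings it, sagging up to 0.3 rad in the sleeve's play.
- peg_pivot (a point): Centre of the stand's ball, 60 mm below peg_home along the arm; axes as peg_home's. The real arm, with collar and keeper, is turned about this point's x axis by an unmeasured 0.05 to 0.27 rad, leaning to +y, and stays there stiffly: its collar stands 3 to 16 mm and its tip 6 to 34 mm to +y of peg_home and peg_tip. Fully home, the eye's centre is 69 mm from this point.
- peg_tip (a point): Tip of the cup arm if it were not knocked aside, 68 mm above peg_home along the arm; axes as peg_home's. The arm is round, 12 mm thick up to 50 mm above the collar, then a cone that narrows to 5 mm at the tip.
- keeper (a joint): Angle of the spring keeper, a 3.5 mm steel wire on the arm's uphill side, hinged 50 mm above the collar, spreading downwards to its free end at 23 mm, 5 mm proud of the arm: 0 sprung out, up to 0.3 rad pressed in. An eye sliding down presses it in (roughly 3 to 6 N along the arm); it springs out once the eye's top is below it.
- big_scoop: The bigger measuring scoop, same shape: bowl 80 mm across, 50 mm high, eye 115 mm from the bowl's centre along +x. Origin: centre of the bowl's underside. Leave it.
- jar: Closed glass jar, 72 mm across, 110 mm tall. Origin: centre of its underside. Leave it.
Mind the look-alikes: they are no part of the job. Leave any orange, pink or red look-alike of the scoop alone.

How it is judged:
By the outcome, as a careful person would: the job done as asked, in the order asked, and still so for the second after the job is handed in, with the robot touching nothing.
It also fails if it takes over 72 s, if anything falls off the work surface, if the arm or the gripper's body presses on something with over 40 N, if the wrist force passes 120 N, or if a joint passes its speed limit or range.

### The arm

A 6-joint arm with a two-finger parallel gripper is mounted at the origin on the work surface. World frame = base frame: x ahead of the robot, y to its left, z up, the work surface at z = 0. Lengths are in m, angles in rad, forces in N, time in s.
With the tool pointing down it reaches from about 0.425 to 1.125 m from the base axis. Payload 14.9 kg.
Tool frame: the origin (TCP) lies midway between the tips of the shut fingers; the grasp point (between the pads) lies behind it (env.grip_depth is the z of the grasp point in the tool frame, in m); z points along the fingers, y is the line along which they close (so a half turn about z gives the same grasp; the last joint's range is limited). The gripper opens to 91 mm and grips with 3 to 60 N. Pads are 32 mm wide; open, the fingers measure 118 mm over their backs; the gripper's body (76 mm by 178 mm) begins 60 mm behind the grasp point.
Start: joints at [1.258, 0.379, 1.734, -0, 1.028, -0.033], TCP at [0.193, 0.673, 0.214] pointing down, gripper open.
Joint ranges: [-2.77, 2.77], [-0.74, 2.19], [0, 2.66], [-1.06, 4.2], [0.31, 2.87], [-3.08, 3.08]. Speed limits (rad/s): [1.89, 1.89, 2.39, 3.14, 3.14, 3.14].

### API

Orientations are given as a unit quaternion [x, y, z, w].
In Python, from plant import env gives the robot as it stands. Calls block until the motion is done:
- env.reach(position, orientation): joint-space move of the TCP to a pose.
- env.move_straight(position, frame=None, feed=0.15): straight line of the TCP; frame=None keeps the orientation; feed is the mean speed in m/s.
- env.move_joints(angles): joint-space move.
- env.command_gripper(opening, strength=None): opening from 0.0 (shut) to 1.0 (fully open); strength is the grip in N (None keeps the last); returns when the fingers have stopped.
- env.wait(seconds).
- env.solve_ik(position, orientation): joint angles nearest the present ones, or None.
- env.read_state(): the state.
- env.capture(name): name is "scene" or "top"; returns the picture (480x640x3 uint8, red, green, blue); there is no depth.
- env.calibration(name): a dict with "K" (3x3 intrinsics, pixels), "k1" (the pictures are not rectified: a ray, as slopes to the right and down, at radius r is drawn at 1 + k1 r^2 times it, then the intrinsics apply), "R" (3x3) and "t" (3): a world point X has camera coordinates R X + t. Camera axes: x right, y down, z forward; pixel columns grow to the right and rows downward; lengths in m; the calibration is good to about 2 mm. A picture is of the moment at which its call begins. calibration takes no time and is no camera call.
A pose or a line that the arm cannot do raises env.Unreachable and nothing moves.
- env.hand_in(): hands the job in; it is judged then, once.
The state is a dict: "clock": time; "joint_pos": joint angles; "dq": joint speeds; "joint_torque": joint torques, N m; "tool_pos": TCP position; "ee_rot": TCP orientation; "contact_force": force on the tool from outside, world axes, zero at the start; "torque": the same for the moment, N m; "gripper_width": opening from 0.0 (shut) to 1.0 (fully open); "grip_force": force on a finger pad.
Only numpy, scipy, OpenCV 4.12 (cv2) and the standard library are available. Lean on these libraries where they do the work, as an engineer would, in place of code of your own. Each camera call takes 0.05 s, during which the arm holds its last target. There are 200 camera calls.

## Working session

There is one attempt and no reset: what is moved stays moved. The work goes in short steps, each a Python script; the robot and the scene stay as the last script left them, time stands still between calls to the robot, and variables do not carry over. Pictures are saved under pics/ and viewed, at most 10 in all, crops included, and the job is handed in when it is done.

```bash
mkdir -p pics; ls; python3 - <<'E'
from plant import env
import cv2
for n in("scene","top"):
    im=env.capture(n); cv2.imwrite(f"pics/{n}0.png",im[:,:,::-1])
    c=env.calibration(n); print(n,c)
print(env.grip_depth); s=env.read_state(); print(s)
E
```

```text
pics
scene {'K': array([[591.89115396,   0.        , 320.64614902],
       [  0.        , 591.89115396, 251.54729837],
       [  0.        ,   0.        ,   1.        ]]), 'k1': -0.060034678030580255, 'R': array([[ 0.63111165,  0.77562145, -0.01046205],
       [ 0.64095639, -0.52903827, -0.55614154],
       [-0.43689013,  0.34428169, -0.83102174]]), 't': array([-0.45911948, -0.10810323,  1.59896215])}
top {'K': array([[578.14521949,   0.        , 322.88905653],
       [  0.        , 578.14521949, 230.07240772],
       [  0.        ,   0.        ,   1.        ]]), 'k1': -0.17718194800636683, 'R': array([[ 3.13092402e-03, -9.99876115e-01, -1.54256964e-02],
       [-9.86533493e-01, -5.65829421e-04, -1.63558392e-01],
       [ 1.63529401e-01,  1.57300550e-02, -9.86413048e-01]]), 't': array([0.1900513 , 0.51660636, 1.45050285])}
-0.0188
{'clock': 0.1, 'joint_pos': array([ 1.25768236e+00,  3.79340971e-01,  1.73467107e+00,  1.47397692e-05,
        1.02850009e+00, -3.33189494e-02]), 'dq': array([-0.00127273, -0.00061393,  0.00096111,  0.0003189 ,  0.00130235,
        0.00049562]), 'joint_torque': array([-1.01287715e-03, -7.65047836e+01, -4.35291839e+01,  6.51958608e-02,
        3.98873643e-02, -2.64924211e-05]), 'tool_pos': array([0.19322639, 0.67246645, 0.21338985]), 'ee_rot': array([ 1.39445378e-01,  9.90229658e-01, -4.51772744e-04, -8.54532490e-05]), 'contact_force': array([-0.88992292, -0.18645949, -0.59761694]), 'torque': array([-0.05244303,  0.00982965,  0.0027515 ]), 'grip_force': 0.0, 'gripper_width': 1.0017017724160016}
```

View pics/scene0.png

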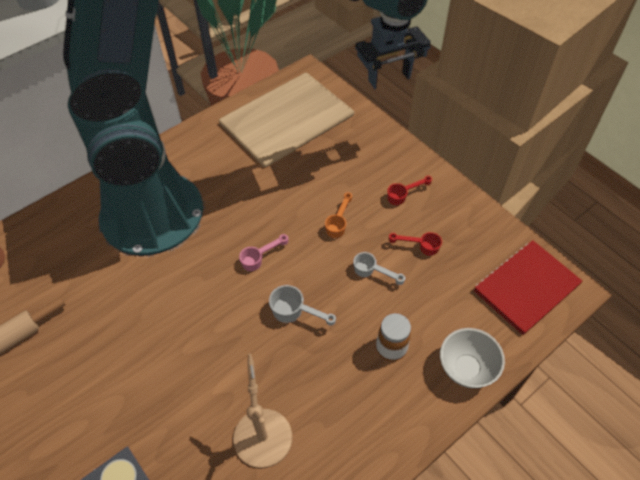

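View pics/top0.png

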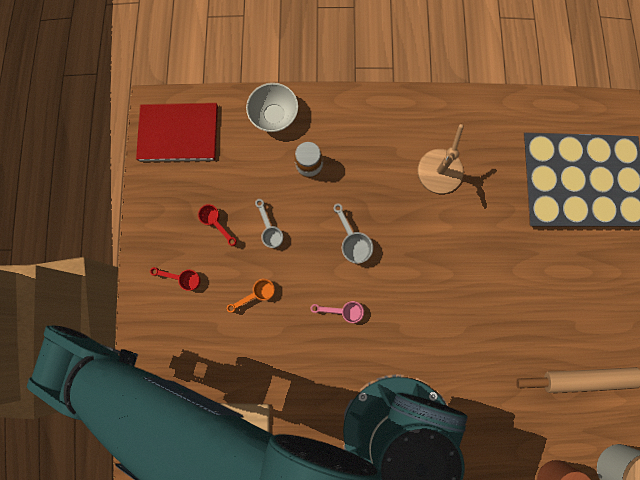

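The scene view shows the small steel scoop's bowl at (364,265) and its eye at (402,279). The top view puts the bowl at (272,238) and the eye at (260,203). The stand's foot is at (263,437) in scene and (441,171) in top. I'll enlarge the stand and compute rough positions.

```bash
cat > h.py <<'E'
import numpy as np, cv2
from plant import env
CAL={n:env.calibration(n) for n in("scene","top")}
def ray(n,p):
    c=CAL[n];K=c["K"];d=cv2.undistortPoints(np.array([[p]],float),K,np.array([c["k1"],0,0,0,0.]))[0,0]
    R=c["R"];return -R.T@c["t"],R.T@np.array([d[0],d[1],1])
def plane(n,p,z):
    C,d=ray(n,p);return C+d*(z-C[2])/d[2]
def proj(n,X):
    c=CAL[n];return cv2.projectPoints(np.atleast_2d(X).astype(float),cv2.Rodrigues(c["R"])[0],c["t"],c["K"],np.array([c["k1"],0,0,0,0.]))[0][:,0]
def tri(a,b):
    C1,d1=ray("scene",a);C2,d2=ray("top",b)
    s=np.linalg.lstsq(np.c_[d1,-d2],C2-C1,rcond=None)[0]
    P,Q=C1+d1*s[0],C2+d2*s[1];return (P+Q)/2,np.linalg.norm(P-Q)
E
python3 - <<'E'
from h import *
a=cv2.imread("pics/scene0.png");b=cv2.imread("pics/top0.png")
A=cv2.resize(a[340:480,200:310],None,fx=4,fy=4,interpolation=cv2.INTER_CUBIC)
B=cv2.resize(b[100:220,410:500],None,fx=4.4,fy=4.4,interpolation=cv2.INTER_CUBIC)
H=560;o=np.zeros((H,A.shape[1]+B.shape[1],3),np.uint8);o[:A.shape[0],:A.shape[1]]=A;o[:B.shape[0],A.shape[1]:]=B[:H]
cv2.imwrite("pics/stand.png",o[:,:800]);print(o.shape)
for n in CAL: print(n,-CAL[n]["R"].T@CAL[n]["t"])
print("foot",plane("scene",(263,437.5),0.01),plane("top",(441,171),0.01))
print("bowl rim",plane("scene",(364,262),.034),plane("top",(272,238),.034))
print("eye",plane("scene",(402,278),.035),plane("top",(260,203),.035))
# steel masks: low saturation, bright
for n,im,(x0,y0,x1,y1) in(("scene",a,(345,245,412,290)),("top",b,(248,194,292,254))):
    hsv=cv2.cvtColor(im[y0:y1,x0:x1],cv2.COLOR_BGR2HSV)
    m=((hsv[...,1]<70)&(hsv[...,2]>90)).astype(np.uint8)
    for r in m: print("".join(".#"[v] for v in r))
E
```

```text
(560, 836, 3)
scene [ 1.05761589 -0.25158122  1.26384828]
top [0.27185458 0.16750358 1.51822191]
foot [ 0.68856735 -0.12576505  0.01      ] [ 0.68418835 -0.12774826  0.01      ]
bowl rim [0.50330908 0.32090688 0.034     ] [0.49691118 0.32363322 0.034     ]
eye [0.59701375 0.36094466 0.035     ] [0.58988654 0.35694604 0.035     ]
...................................................................
...................................................................
...................................................................
...................................................................
...................................................................
...................................................................
...................................................................
.................######............................................
..............############.........................................
............################.......................................
...........######..#..#######......................................
..........######.....
[... 4290 characters left out ...]
...#############.........
..............#.......#############.........
..............##......#############.........
...............#......############..........
...............##.....############..........
...............###.....##########...........
................###....#########............
.................#####..#######.............
...................##########...............
......................#####.................
............................................
............................................
............................................
............................................
............................................
............................................
```

View pics/stand.png

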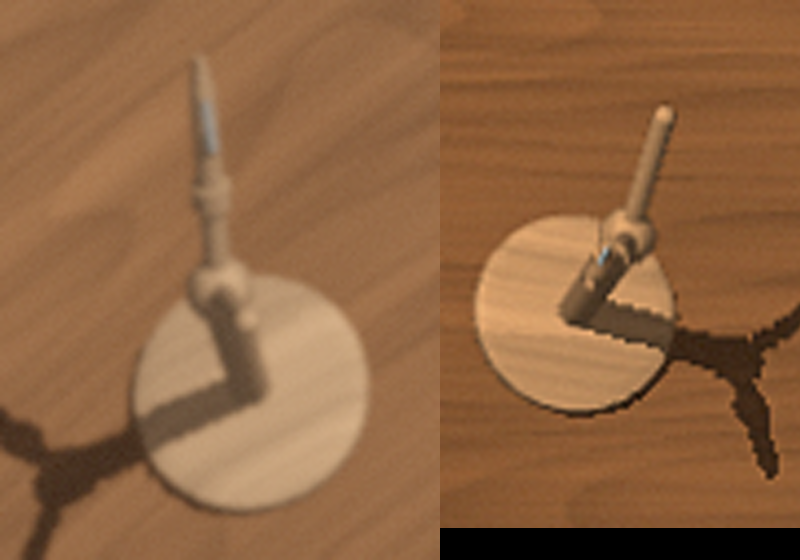

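```bash
python3 - <<'E'
from h import *
a=cv2.imread("pics/scene0.png");b=cv2.imread("pics/top0.png")
A=cv2.resize(a[350:424,232:272],None,fx=8,fy=8,interpolation=cv2.INTER_CUBIC)
B=cv2.resize(b[116:186,430:475],None,fx=8,fy=8,interpolation=cv2.INTER_CUBIC)
o=np.zeros((600,680,3),np.uint8);o[:A.shape[0],:A.shape[1]]=A;o[:B.shape[0],320:320+B.shape[1]]=B
cv2.imwrite("pics/arms.png",np.clip(o*1.5,0,255).astype(np.uint8))
S=np.array([.6864,-.1268,0])
c,s=np.cos(.55),np.sin(.55)
for n in CAL:
  print(n,"ball",proj(n,S+[0,0,.17]).round(1))
  for yaw in(-.4,-.2,0,.2,.4):
    ux=np.array([np.cos(yaw),np.sin(yaw),0]);uy=np.array([-ux[1],ux[0],0]);z=np.array([0,0,1.])
    for t in(0,.15,.3):
      d=np.cos(t)*(c*z-s*ux)+np.sin(t)*uy*1   # lean to +y of peg
      print(yaw,t,"tip",proj(n,S+[0,0,.17]+.128*d).round(1)[0],"bare.1",proj(n,S+[0,0,.17]+.1*(c*z+s*ux)).round(1)[0] if t==0 else "")
E
```

```text
scene ball [[254.  412.4]]
-0.4 0 tip [239.4 357.6] bare.1 [255.5 424.6]
-0.4 0.15 tip [249.9 355.5] bare.1 
-0.4 0.3 tip [260.5 354.7] bare.1 
-0.2 0 tip [232.3 360.2] bare.1 [261.3 422.4]
-0.2 0.15 tip [242.3 356.2] bare.1 
-0.2 0.3 tip [252.5 353.6] bare.1 
0 0 tip [225.7 364. ] bare.1 [266.4 419.1]
0 0.15 tip [234.9 358.3] bare.1 
0 0.3 tip [244.3 354. ] bare.1 
0.2 0 tip [220. 369.] bare.1 [270.9 415. ]
0.2 0.15 tip [227.9 361.8] bare.1 
0.2 0.3 tip [236.3 355.9] bare.1 
0.4 0 tip [215.2 374.9] bare.1 [274.4 410.1]
0.4 0.15 tip [221.6 366.4] bare.1 
0.4 0.3 tip [228.6 359.2] bare.1 
top ball [[452.6 152.9]]
-0.4 0 tip [452.1 164.9] bare.1 [467.6 122.4]
-0.4 0.15 tip [444.2 161.5] bare.1 
-0.4 0.3 tip [436.5 157.9] bare.1 
-0.2 0 tip [457.8 166.7] bare.1 [463.3 121.1]
-0.2 0.15 tip [449.4 164.8] bare.1 
-0.2 0.3 tip [441.1 162.7] bare.1 
0 0 tip [463.7 167.3] bare.1 [458.9 120.6]
0 0.15 tip [455.1 167.1] bare.1 
0 0.3 tip [446.5 166.5] bare.1 
0.2 0 tip [469.5 166.8] bare.1 [454.5 120.9]
0.2 0.15 tip [461.1 168.2] bare.1 
0.2 0.3 tip [452.6 169.2] bare.1 
0.4 0 tip [475.  165.2] bare.1 [450.3 122.1]
0.4 0.15 tip [467.2 168.1] bare.1 
0.4 0.3 tip [459.  170.8] bare.1
```

View pics/arms.png

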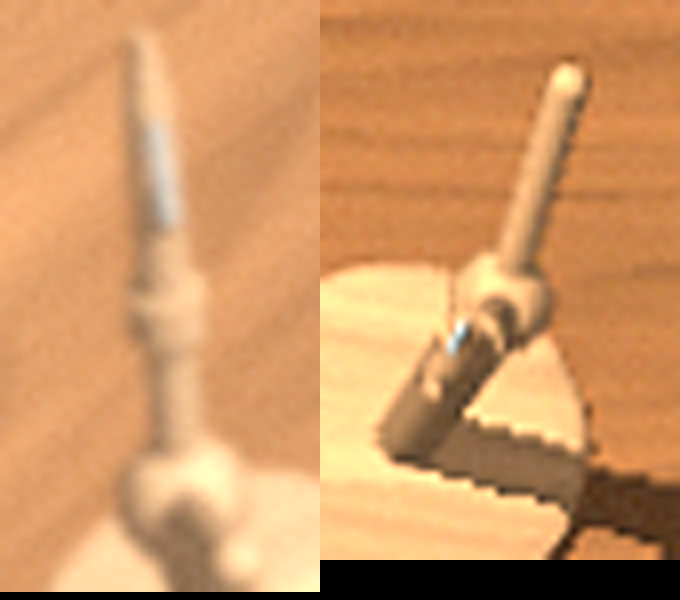

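```bash
cat >> h.py <<'E'
from scipy.spatial.transform import Rotation as Ro
from scipy.optimize import least_squares
GD=-env.grip_depth
def peg(S,yaw,t):
    c,s=np.cos(.55),np.sin(.55);z=np.array([0,0,1.])
    ux=np.array([np.cos(yaw),np.sin(yaw),0]);y=np.array([-ux[1],ux[0],0])
    zz=c*z-s*ux;x=c*ux+s*z
    d=np.cos(t)*zz+np.sin(t)*y; yy=np.cos(t)*y-np.sin(t)*zz
    return np.array([S[0],S[1],.17]),np.c_[x,yy,d]
FL=np.array([1,-1,-1.])   # tool axes from scoop axes (x same, y,z flipped)
def tool(Rs,g,sg=1):      # scoop rotation, grip point -> TCP pos, quat
    Rt=Rs*np.array([sg,-sg,-1.]);return g+GD*Rt[:,2],Ro.from_matrix(Rt).as_quat()
E
python3 - <<'E'
from h import *
obs={"scene":dict(foot=(262.4,437.7),ball=(254.4,410.8),tip=(249.1,354.5),bt=None),"top":dict(foot=(440.4,170.75),ball=(452.7,153.1),tip=(443.6,163.7),bt=(460.5,125.8))}
def model(p):
    B,R=peg(p[:2],p[2],p[3]);F=np.array([p[0],p[1],.008])
    _,R0=peg(p[:2],p[2],0);b=R0[:,2].copy();ux=np.array([np.cos(p[2]),np.sin(p[2]),0]);b=np.cos(.55)*np.array([0,0,1])+np.sin(.55)*ux
    return F,B,B+.128*R[:,2],B+p[4]*b
def res(p,full=False):
    F,B,T,Q=model(p);r=[]
    for n,s,w in(("scene",1,1),("top",-1,1)):
        off=np.array([p[5],p[6],0])*s
        for k,X in(("foot",F),("ball",B),("tip",T),("bt",Q)):
            if obs[n][k] is not None: r.append(proj(n,X+off)[0]-obs[n][k])
    if full: return np.array(r).round(2)
    return np.r_[np.ravel(r),p[5]*300,p[6]*300]
f=least_squares(res,[.686,-.127,-.18,.2,.1,0,0],x_scale=[.01,.01,.1,.1,.01,.01,.01])
print(f.x.round(4));print(res(f.x,1).tolist())
p=f.x
e1=plane("scene",(400.5,278),.035);e2=plane("top",(259,203),.035);b1=plane("scene",(364.7,261),.034);b2=plane("top",(272,237),.034)
print(e1,e2,b1,b2,np.linalg.norm(e1-b1),np.linalg.norm(e2-b2))
y1=np.arctan2(*(e1-b1)[1::-1]);y2=np.arctan2(*(e2-b2)[1::-1]);print("yaw",y1,y2)
e=(e1+e2)/2;yaw=(y1+y2)/2
Rs=Ro.from_euler('z',yaw).as_matrix();g=e-Rs[:,0]*.045;g[2]=.030
np.savez("m.npz",p=p,g=g,yaw=yaw)
B,R=peg(p[:2],p[2],p[3])
for sg in(1,-1):
    print(sg,"pick",tool(Rs,g,sg)[0],env.solve_ik(*tool(Rs,g,sg)))
    for h in(.069,.128,.16): print(h,env.solve_ik(*tool(R,B+h*R[:,2]+R@[-.045,0,.004],sg)))
E
```

```text
[ 6.863e-01 -1.260e-01 -1.703e-01  2.614e-01  8.530e-02  1.000e-04
  1.000e-04]
[[0.01, -0.7], [-0.01, 1.28], [-0.02, -0.65], [-0.14, -0.27], [-0.4, -0.12], [0.13, 0.21], [0.36, 0.11]]
[0.59469669 0.35813858 0.035     ] [0.58989197 0.35959486 0.035     ] [0.50220569 0.32418936 0.034     ] [0.4995455  0.32367845 0.034     ] 0.09852987148199556 0.09722896240804141
yaw 0.3517864241925237 0.37838456331581705
1 pick [0.55026013 0.34280041 0.0112    ] [ 5.21196901e-01  5.83540821e-01  1.88435797e+00 -4.44089210e-16
  6.73693866e-01  1.72690773e+00]
0.069 [-0.06563268  0.17266296  2.16353438 -0.86375351  0.41963624  2.483256  ]
0.128 [-0.02708163  0.04859972  2.19160984 -0.74063348  0.50736238  2.37410926]
0.16 [-0.00428345 -0.01735294  2.20139212 -0.68813661  0.56177936  2.32897695]
-1 pick [0.55026013 0.34280041 0.0112    ] [ 5.21196901e-01  5.83540821e-01  1.88435797e+00 -4.44089210e-16
  6.73693866e-01 -1.41468492e+00]
0.069 [-0.06563268  0.17266296  2.16353438 -0.86375351  0.41963624 -0.65833666]
0.128 [-0.02708163  0.04859972  2.19160984 -0.74063348  0.50736238 -0.7674834 ]
0.16 [-0.00428345 -0.01735294  2.20139212 -0.68813661  0.56177936 -0.81261571]
```

```bash
python3 - <<'E'
from h import *
m=np.load("m.npz");Rs=Ro.from_euler('z',float(m["yaw"])).as_matrix()
P,q=tool(Rs,m["g"],-1)
env.command_gripper(0.55)
env.reach(P+[0,0,.1],q);print(env.read_state()["clock"])
env.move_straight(P,feed=.08);s=env.read_state();print(s["clock"],s["tool_pos"]-P,s["contact_force"])
env.command_gripper(0.0,45);s=env.read_state();print(s["clock"],s["gripper_width"]*91,s["grip_force"],s["contact_force"])
env.move_straight(P+[0,0,.1],feed=.12);s=env.read_state();print(s["clock"],s["gripper_width"]*91,s["grip_force"],s["contact_force"],s["torque"])
a=env.capture("scene");b=env.capture("top");cv2.imwrite("pics/s1.png",a[:,:,::-1]);cv2.imwrite("pics/t1.png",b[:,:,::-1])
o=np.zeros((480,800,3),np.uint8)
for i,(im,n) in enumerate(((a,"scene"),(b,"top"))):
    u,v=proj(n,m["g"]+[0,0,.1])[0].astype(int);o[:400,i*400:i*400+400]=cv2.resize(im[v-50:v+50,u-50:u+50,::-1],(400,400),interpolation=cv2.INTER_CUBIC);print(u,v)
cv2.imwrite("pics/grip.png",o)
E
```

```text
2.6833
4.0833 [0.00029849 0.00018803 0.00052922] [-0.29551986 -0.13811811  0.43621374]
4.7583 11.506658354351687 44.96616840362549 [ 0.60765674 -0.22153652 -0.26836766]
5.7417 11.318064529197258 44.963985085487366 [-0.73570367 -0.32276238 -1.52881577] [ 0.06153207 -0.00887691  0.01681717]
386 247
260 210
```

View pics/grip.png

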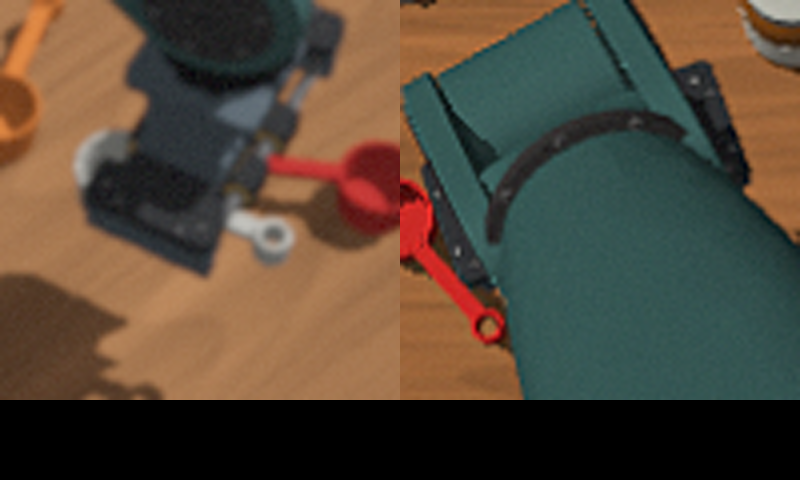

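```bash
python3 - <<'E'
from h import *
m=np.load("m.npz");p=m["p"];yaw=float(m["yaw"])
Rs=Ro.from_euler('z',yaw).as_matrix();e=m["g"]+Rs[:,0]*.045+[0,0,.105]
print("eye exp",e,"seen",plane("scene",(403.6,256.6),.135),proj("scene",e))
B,R=peg(p[:2],p[2],p[3])
s=env.read_state();env.move_straight(s["tool_pos"]+[0,0,.22],feed=.25)
h=.157;P,q=tool(R,B+h*R[:,2]+R@[-.045,0,.004],-1)
env.reach(P,q);env.wait(.3);s=env.read_state();print(s["clock"],s["tool_pos"]-P,s["contact_force"],s["torque"],s["gripper_width"])
a=env.capture("scene");b=env.capture("top")
o=np.zeros((480,800,3),np.uint8)
E=B+(h+.009)*R[:,2]
for i,(im,n) in enumerate(((a,"scene"),(b,"top"))):
    u,v=proj(n,B+.128*R[:,2])[0].astype(int);print(n,"crop",u-30,v-40,"x6.667 eye top exp",proj(n,E),"tip exp",proj(n,B+.128*R[:,2]));o[:,i*400:i*400+400]=cv2.resize(im[v-40:v+32,u-30:u+30,::-1],(400,480),interpolation=cv2.INTER_CUBIC)
cv2.imwrite("pics/pre.png",np.clip(o*1.4,0,255).astype(np.uint8))
E
```

```text
eye exp [0.59229433 0.35886672 0.135     ] seen [0.59534521 0.35325338 0.135     ] [[404.45996044 254.43340334]]
8.7 [1.71637077e-04 3.41685671e-04 3.92233631e-05] [-0.53152944 -0.43297631 -0.88916218] [0.3323569  0.36889853 0.05978116] 0.12344518080374836
scene crop 219 313 x6.667 eye top exp [[247.34564648 335.48623473]] tip exp [[249.00273401 353.86164964]]
top crop 413 123 x6.667 eye top exp [[440.81019784 167.51886226]] tip exp [[443.67033135 163.88094184]]
```

View pics/pre.png

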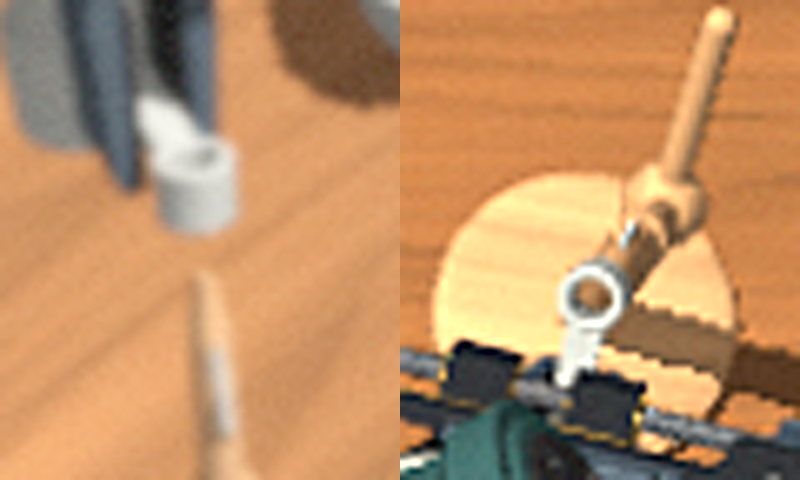

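```bash
cat > ins.py <<'E'
from h import *
import sys,json
p=np.load("m.npz")["p"];B,R=peg(p[:2],p[2],p[3])
def pose(h,o): return tool(R,B+h*R[:,2]+R@[-.045+o[0],o[1],.004],-1)
def force():
    f=[]
    for _ in range(3): env.wait(.02);f.append(env.read_state()["contact_force"])
    return R.T@np.mean(f,0)
def save(h,o,F0): json.dump([h,list(o),list(F0)],open("st.json","w"))
def run(h,o,F0,hend,step=.002,k=.00012,fmax=8,lat=7,kx=None):
    o=np.array(o,float);n=0
    while h>hend+1e-6:
        hn=max(h-step,hend);env.move_straight(pose(hn,o)[0],feed=.02);h=hn
        F=force()-F0;n+=1
        if n%3==0 or abs(F).max()>3: print(f"{h*1e3:.1f} o {o[0]*1e3:.2f} {o[1]*1e3:.2f} F {F.round(1)} t {env.read_state()['clock']:.1f}")
        if F[2]>fmax or np.hypot(F[0],F[1])>lat: print("STOP");break
        for i in(0,1):
            if abs(F[i])>.6: o[i]+=np.clip((k if i or kx is None else kx)*F[i],-.0008,.0008)
    save(h,o,F0);return h,o
E
python3 - <<'E'
from ins import *
E=B+.166*R[:,2];X,gap=tri((248.6,336.6),(441.7,167.1));off=R.T@(X-E);print("eye offset mm",off*1e3,"gap",gap*1e3)
T,gt=tri((249.05,354.2),(443.6,163.7));print("tip off",R.T@(T-B-.128*R[:,2])*1e3,gt*1e3)
o=-np.clip(off[:2],-.004,.004);h=.157
env.move_straight(pose(h,o)[0],feed=.03);env.wait(.2)
F0=force();print(F0, force()-F0,force()-F0)
run(h,o,F0,.116)
E
```

```text
eye offset mm [ 1.23675623  0.1032057  -1.97303883] gap 3.223875964952179
tip off [ 0.17694556  0.15231865 -0.6227486 ] 0.3284989615633501
[-1.09232607  0.37427689 -1.07440084] [-0.14675631 -0.24497955 -0.40548937] [ 0.37882469 -0.49075001 -0.17040362]
151.0 o -1.24 -0.10 F [ 0.2  0.1 -0. ] t 10.3
145.0 o -1.15 -0.10 F [ 0.6 -0.1 -0. ] t 11.2
139.0 o -1.08 -0.10 F [ 0.2  0.2 -0.1] t 12.1
133.0 o -1.08 -0.10 F [ 0.7 -0.2  0.3] t 13.0
127.0 o -0.99 -0.10 F [ 0.2 -0.2 -0.1] t 13.9
121.0 o -0.90 -0.10 F [ 0.5 -0.4 -0. ] t 14.8
116.0 o -0.90 -0.10 F [ 0.   0.3 -0.4] t 15.7
```

```bash
python3 - <<'E'
from ins import *
h,o,F0=json.load(open("st.json"))
h,o=run(h,o,np.array(F0),.104,step=.0015)
a=env.capture("scene");b=env.capture("top");o2=np.zeros((480,800,3),np.uint8)
for i,(im,n) in enumerate(((a,"scene"),(b,"top"))):
    u,v=proj(n,B+.128*R[:,2])[0].astype(int);o2[:,i*400:i*400+400]=cv2.resize(im[v-20:v+52,u-30:u+30,::-1],(400,480),interpolation=cv2.INTER_CUBIC)
cv2.imwrite("pics/mid.png",np.clip(o2*1.4,0,255).astype(np.uint8))
E
```

```text
111.5 o -0.76 -0.10 F [ 1.6 -0.3 -0.4] t 16.6
108.5 o -0.33 -0.10 F [ 3.2  0.1 -0.2] t 17.2
107.0 o 0.06 -0.10 F [ 2.8  0.6 -0.6] t 17.5
```

View pics/mid.png

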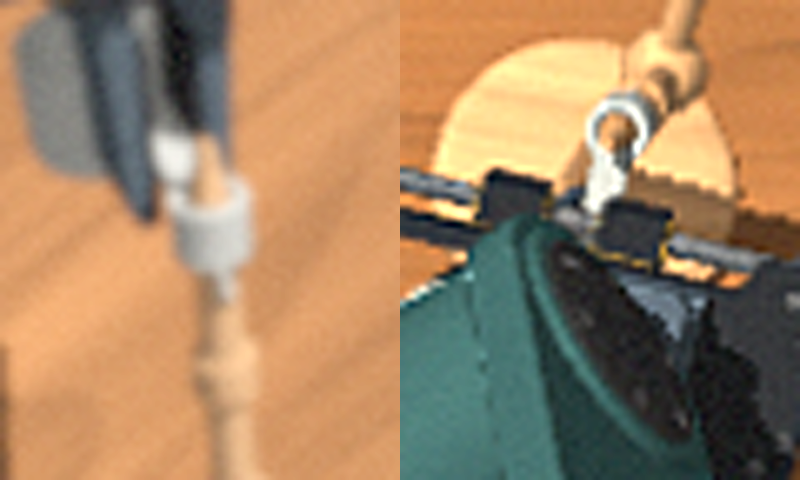

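The tip is through the eye: scene shows it at (205,150) in the crop, emerging from the sleeve, with the keeper just below. I'll continue through the keeper.

```bash
python3 - <<'E'
from ins import *
h,o,F0=json.load(open("st.json"))
run(h,o,np.array(F0),.074,step=.0015,fmax=10,lat=8)
E
```

```text
99.5 o 1.01 0.57 F [0.  1.1 0.9] t 19.1
95.0 o 0.83 0.70 F [ 0.3 -0.4  0.9] t 20.0
90.5 o 0.98 0.70 F [ 0.2 -0.2  0.2] t 20.9
86.0 o 0.98 0.70 F [ 0.1 -0.3 -0.1] t 21.8
81.5 o 0.84 0.70 F [ 0.6 -0.  -0.3] t 22.7
77.0 o 0.92 0.70 F [-0.1  0.  -0.5] t 23.6
```

```bash
python3 - <<'E'
from ins import *
h,o,F0=json.load(open("st.json"))
run(h,o,np.array(F0),.058,step=.001,fmax=4,lat=8)
s=env.read_state();print(s["gripper_width"]*91,s["tool_pos"]-pose(*json.load(open("st.json"))[:2])[0])
a=env.capture("scene");b=env.capture("top");o2=np.zeros((480,800,3),np.uint8)
for i,(im,n) in enumerate(((a,"scene"),(b,"top"))):
    u,v=proj(n,B+.128*R[:,2])[0].astype(int);o2[:,i*400:i*400+400]=cv2.resize(im[v-20:v+52,u-30:u+30,::-1],(400,480),interpolation=cv2.INTER_CUBIC)
cv2.imwrite("pics/low.png",np.clip(o2*1.4,0,255).astype(np.uint8))
E
```

```text
71.0 o 0.82 0.81 F [-0.1 -0.1 -0.6] t 25.1
69.0 o 0.82 0.81 F [-2.7 -0.3  7.9] t 25.7
STOP
11.594291583761201 [-7.63608256e-05  6.25806827e-05  1.23464192e-04]
```

View pics/low.png

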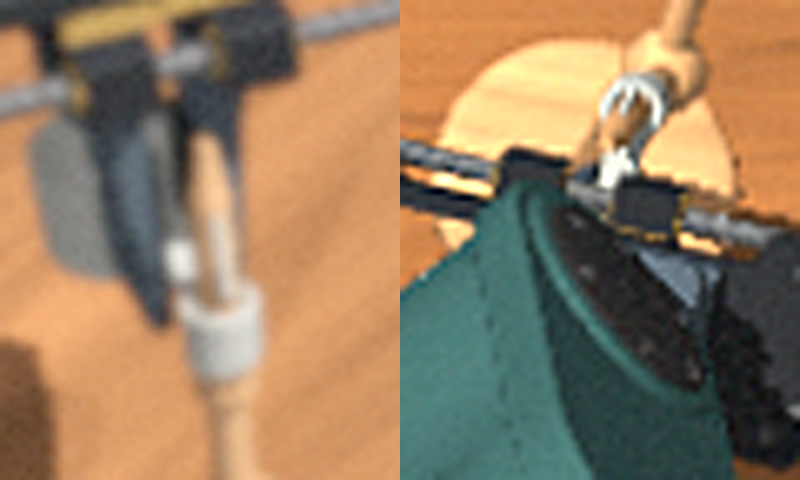

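Scene shows the eye seated on the collar at crop (225,330), with the keeper visible above it at (217,250). Contact came at exactly 69 mm, so it is home. The arm's lean puts true downhill about 0.4 rad from the handle, so I'll turn the scoop there gently before letting go.

```bash
python3 - <<'E'
from ins import *
h,o,F0=json.load(open("st.json"));F0=np.array(F0);o=np.array(o)
h=.0697;w=np.zeros(3)
tot=np.arctan2(R[2,1],R[2,0]);print("turn",tot)
env.move_straight(pose(h,o)[0],feed=.02);print(force()-F0)
for a in np.linspace(0,tot,9)[1:]:
    Ra=R@Ro.from_euler('z',a).as_matrix()
    P,q=tool(Ra,B+h*R[:,2]+w+Ra@[-.045+o[0],o[1],.004],-1)
    env.move_straight(P,q,feed=.03)
    F=force()-F0;print(a.round(2),F.round(1),(R.T@w*1e3).round(2))
    if abs(F).max()>9: print("STOP");break
    F[abs(F)<.8]=0
    if abs(F[2])<3: F[2]=0
    w+=R@np.clip(F*.00012,-.0006,.0006)
s=env.read_state();print(s["clock"],s["joint_pos"])
json.dump([h,list(o),list(w),a],open("st2.json","w"))
E
```

```text
turn -0.39892037300980576
[-0.00717071  0.07187162  0.57448637]
-0.05 [-0.2  0.   0.3] [0. 0. 0.]
-0.1 [-0.5  0.3 -0.2] [0. 0. 0.]
-0.15 [-0.6 -0.1 -0.3] [0. 0. 0.]
-0.2 [-0.9 -0.1 -0.2] [0. 0. 0.]
-0.25 [-0.6 -0.8 -0.6] [-0.11  0.    0.  ]
-0.3 [-0.9  0.5 -0.4] [-0.11  0.    0.  ]
-0.35 [-1.3 -0.4 -0.8] [-0.22  0.    0.  ]
-0.4 [-0.5  0.3 -0.4] [-0.37  0.    0.  ]
28.5 [-0.03275315  0.1876157   2.14764811 -0.87322168  0.43812051 -0.22639653]
```

Now I'll lower until it touches, release, retreat up along the arm and look.

```bash
python3 - <<'E'
from ins import *
F0=np.array(json.load(open("st.json"))[2]);h,o,w,a=json.load(open("st2.json"))
Ra=R@Ro.from_euler('z',a).as_matrix()
def T(h): return tool(Ra,B+h*R[:,2]+np.array(w)+Ra@[-.045+o[0],o[1],.004],-1)[0]
while h>.0665:
    h-=.0004;env.move_straight(T(h),feed=.02);F=force()-F0
    if F[2]>2.5: break
print("seat",h,F.round(1))
env.command_gripper(.7);env.wait(.6);print(env.read_state()["gripper_width"],(force()-F0).round(1))
env.move_straight(T(h+.05),feed=.06);print((force()-F0).round(1))
env.move_straight(T(h+.13),feed=.12)
s=env.read_state();env.move_straight(s["tool_pos"]+[-.1,.1,.05],feed=.2);env.wait(.5)
print(env.read_state()["clock"])
x=env.capture("scene");b=env.capture("top");o2=np.zeros((480,800,3),np.uint8)
for i,(im,n) in enumerate(((x,"scene"),(b,"top"))):
    u,v=proj(n,B+.09*R[:,2])[0].astype(int);o2[:,i*400:i*400+400]=cv2.resize(im[v-36:v+36,u-30:u+30,::-1],(400,480),interpolation=cv2.INTER_CUBIC);print(u-30,v-36)
cv2.imwrite("pics/end.png",np.clip(o2*1.4,0,255).astype(np.uint8))
E
```

```text
seat 0.0693 [-0.7  1.2  3.8]
0.7051812189288474 [ 0.8 -0.5  1.2]
[ 1.  -0.4  1. ]
33.6167
220 335
416 124
```

View pics/end.png

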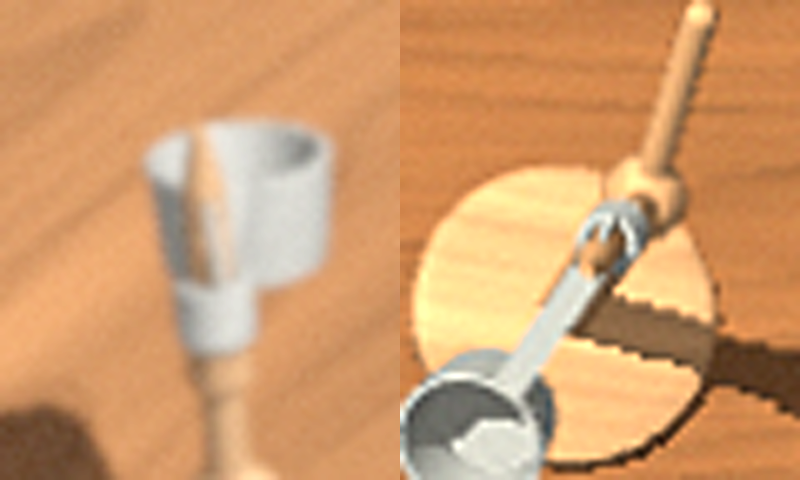

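The scoop hangs home on the collar (eye at crop (215,320), handle downhill). The keeper is sprung out above it at (212,230), and the gripper is clear.

```bash
python3 -c "
from plant import env
print(env.hand_in())"
```

```text
the job is handed in; nothing more can be done
None
```

The small steel scoop hangs home on the cup arm's collar with the keeper sprung out above it; the highest sampled contact force was about 8 N, and I handed the job in at about 34 s with the robot clear of everything.

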